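# Zero a spice mill and set its grind by clicks

## Robot

A 6-joint arm with a two-finger parallel gripper is mounted at the origin on the work surface. World frame = base frame: x ahead of the robot, y to its left, z up, the work surface at z = 0. Lengths are in m, angles in rad, forces in N, time in s.
With the tool pointing down it reaches from about 0.275 to 0.85 m from the base axis. Payload 19 kg.
Tool frame: the origin (TCP) lies at the very end of the fingers, on their centre line; the grasp point (between the pads) lies robot.grasp_offset behind it (robot.grasp_offset is the distance from the TCP to the grasp point, in m); z points along the fingers, x is the direction in which the jaws open and shut, and the axes are right-handed (so a half turn about z gives the same grasp; the last joint's range is limited). The gripper opens to 85 mm and grips with 20 to 120 N. Pads are 22 mm wide; open, the fingers measure 114 mm over their backs; the gripper's body (76 mm by 85 mm) begins 54 mm behind the grasp point. The pads swing forward as they close: fully open they stand 13 mm farther back than shut.
Start: joints at [1.049, 0.15, 1.437, -0, 1.554, -0.134], TCP at [0.217, 0.532, 0.231] pointing down, gripper open.
Joint ranges: [-2.8, 2.8], [-0.68, 2.1], [0.12, 2.68], [-1.39, 4.53], [0.16, 2.79], [-2.81, 2.81]. Speed limits (rad/s): [1.89, 1.89, 2.22, 3.01, 3.01, 3.01].

## Interface

Orientations are given as a unit quaternion [x, y, z, w].
In Python, from bench import get_state, cams, robot gives the robot as it stands. The module is installed in compiled form; this text tells all that it offers.
- The arm moves only by the tool servo_tool, never from a script. Its argument "deltas" is a list of rows, each a list of 5 numbers: the closure, from 0 (fully open) to 1 (shut), then the shift along the world's x, y, z in m, then the turn about the world's z in rad. In form: [[grip, x, y, z, spin], ...]. A call has 1 to 5 rows; each row shifts and turns the pose as measured when the row begins; what a row does not reach is not made up. A row lasts 1/8 s, in which the tool goes at most 62.5 mm and 10.7 degrees, less where a joint would pass 70% of its speed; a pose out of reach is approached as far as the arm can. A call is refused whole if a number of a shift passes 0.0625 or a number of a turn 0.188, either way. A call with a gripper value outside its range is refused whole. The fingers move at their own pace and stop on an object; the grip force is fixed at half the most. Time passes only in rows, so rows that do not move let the fingers close. It gives the time, the measured TCP pose, the force and the opening at its end, in the units of the state.
- get_state(): the state, without advancing time (a new reading comes with each control period).
- cams.read_camera(name): name is "scene" or "top"; returns the picture (480x640x3 uint8, red, green, blue); there is no depth.
- cams.camera_params(name): a dict with "fx", "fy", "cx", "cy" (pixels), "extrinsics" (4x4, takes a point from camera to world coordinates). Camera axes: x right, y down, z forward; pixel columns grow to the right and rows downward; lengths in m; the calibration is good to about 2 mm. A picture is of the moment at which its call begins. camera_params takes no time and is no camera call.
- robot.hand_in(): hands the job in, once; it reports no verdict.
Trained networks look in the newest picture that a camera, given by its name, has taken for a name from the list of things; names that differ only in an ending like _2 or _b are one class to them, and where a whole thing is asked for, a point or a joint stands for the part that bears it (a point fixed in the world has none). Each returns a list of dicts, best first, with "conf" (0 to 1); they miss things now and then, are a little off and sometimes report something else, mostly with a low value. They report only what shows in the picture. A call takes as long as a camera call.
- cams.find_in(camera, label): "centre" ([x, y, z] in m, in the coordinates of the camera as it stood for that picture, good to about 4 mm: the middle of the surface that is visible of it).
- cams.trace(camera, label): "mask" (480x640 bool, what is visible of it).
The state is a dict: "time_s": time; "joint_pos": joint angles; "joint_vel": joint speeds; "joint_torque": joint torques, N m; "tcp_pos": TCP position; "tool_rot": TCP orientation; "force": force on the tool from outside, world axes, zero at the start; "ft_torque": the same for the moment, N m; "opening": finger opening in m.
Only numpy, scipy, OpenCV 4.12 (cv2) and the standard library are available. Lean on these libraries where they do the work, as an engineer would, in place of code of your own. Each camera call takes 0.05 s, during which the arm holds its last target.

## Task

Set the hand mill on the counter for a medium grind: turn the fluted click ring on top of it clockwise until you feel the burrs just meet, without forcing it, then back it off anticlockwise by exactly five clicks. Push the mill's drawer fully home as well, and leave the other things on the counter where they lie.

Things in the scene. Friction and masses are not known exactly. Their poses are not given: they have to be found in the camera images.
- mill: hand spice mill, crank taken off, held fast on the counter by suction feet: wooden box 125 mm square, its dark top moulding (137 mm square) ends 89 mm up; on it a steel dome (104 mm across) and a neck (28 mm across) carry the click ring. Origin: centre of the underside, on the counter. z: up along the ring's axis; -x: the drawer's side
- ring_centre (a point): centre of the click ring (half-way up it), 140 mm above the counter: fluted steel ring 51 mm across, 20 mm high, turning round the mill's upright axis. Clockwise from above closes. The dome lies 25 mm or more below this point where fingers go. A spindle end 9 mm wide stands 34 mm above it. Rubber pads squeezing it with 20 N slip at some 0.4 to 0.8 N m
- outer_burr: fixed outer burr, hidden in the mill (origin as the mill's): the hard stop of closing. The burrs meet 3 degrees past the last (zero) click; let go there, the ring springs back to the zero click, from which clicks are counted. The burrs are spoilt by 20 N here, which is about 1 N m on the ring; 2 N is a sure touch
- burr_gap (a joint): gap between the burrs inside the mill, m: 0 where they meet, 0.02 mm more per click (five: 0.103 mm), far finer than this reading. The ring has 18 clicks a turn (20 degrees each): leaving one takes 0.15 N m, rising to 0.25 before half-way, where it reverses and the ring snaps into the next and stays. It starts 2 to 6 clicks open, rarely between two; no mark shows how far
- drawer_knob (a point): outer end of the drawer's brass knob, 16 mm across and 18 mm long, 40 mm above the counter, in the middle of the drawer front (92 mm wide, 48 mm high); it looks to the mill's -x and moves with the drawer
- drawer (a joint): how far the drawer stands out, in m: 0 fully home (hard stop), 0.060 farthest out; it runs along the mill's x and slides with about 1 to 2 N; with the drawer home the knob's end stands 84.5 mm from the mill's axis
- crank_mid (a point): loose: the mill's crank lying flat, steel arm 140 mm long with an upright wooden knob to 52 mm high; middle of the arm
- spanner_mid (a point): loose: chrome open-ended spanner 180 mm long lying flat; its middle
- awl_mid (a point): loose: awl with wooden handle, 155 mm long, lying; its middle
- funnel_mid (a point): loose: plastic funnel standing mouth down, 104 mm across, 105 mm high; half-way up
- padlock_mid (a point): loose: steel padlock lying flat, 65 x 34 x 16 mm; middle of its body
- key_mid (a point): loose: the padlock's key, 45 mm long, lying flat; its middle
- bowl_mid (a point): loose: steel bowl 90 mm across, 40 mm high; half-way up
- screwdriver_mid (a point): loose: screwdriver 190 mm long, lying; its middle

How it is judged:
On the way:
1. the burrs are brought together (felt contact of more than 2 N at the outer burr) (contact force between outer_burr and anything else above 2 N), for 0.05 s.
At the end, for the whole second after the job is handed in: after the burrs have met, the ring stands five clicks open (burr gap 0.103 mm, within 0.008 mm, that is 0.4 of a click) and the drawer is home to within 3 mm; the crank, spanner, awl, funnel, padlock, key, bowl and screwdriver are within 30 mm of where they lay (value of joint burr_gap between 9.5e-05 and 0.000111 m and value of joint drawer below 0.003 m); the robot touches nothing.
It fails at once if the burrs are forced together (more than 20 N at the outer burr) (contact force between outer_burr and anything else above 20 N).
It fails at once if another thing on the counter is moved by more than 30 mm (distance of any of crank_mid, spanner_mid, awl_mid, funnel_mid, padlock_mid, key_mid, bowl_mid, screwdriver_mid from where it was at the start of the episode above 0.03 m).
It also fails if it takes over 72 s, if anything falls off the work surface, if the arm or the gripper's body presses on something with over 40 N, if the wrist force passes 120 N, or if a joint passes its speed limit or range.

## Working session

There is one attempt and no reset: what is moved stays moved. The work goes in short steps, Python scripts to look and compute and a tool call to move; the robot and the scene stay as the last step left them, time stands still between calls to the robot, and variables do not carry over. Pictures are saved under pics/ and viewed, and the job is handed in when it is done.

Besides the shell and the picture viewer there is one more tool, called after "Emit:" by a JSON object that holds its "fn" and its "kwargs". servo_tool: Moves the arm, as the interface text tells. Its arguments: {"type":"object","properties":{"deltas":{"type":"array"}},"required":["deltas"]}

```bash
mkdir -p pics
cat > h.py <<'E'
from bench import get_state, cams, robot
import numpy as np, cv2
def snap(c,n):
    im=cams.read_camera(c); cv2.imwrite(f'pics/{n}.png',im[:,:,::-1]); return im
def find(c,l):
    P=cams.camera_params(c)['extrinsics']; P=np.array(P)
    return [(round(d['conf'],2),(P[:3,:3]@np.array(d['centre'])+P[:3,3]).round(4)) for d in cams.find_in(c,l)[:2]]
def proj(c,p):
    q=cams.camera_params(c);T=np.linalg.inv(np.array(q['extrinsics']));v=T[:3,:3]@np.array(p)+T[:3,3]
    return np.array([q['fx']*v[0]/v[2]+q['cx'],q['fy']*v[1]/v[2]+q['cy']])
def ray(c,u,v,z):
    q=cams.camera_params(c);T=np.array(q['extrinsics']);d=T[:3,:3]@np.array([(u-q['cx'])/q['fx'],(v-q['cy'])/q['fy'],1]);o=T[:3,3]
    return o+d*(z-o[2])/d[2]
E
python3 - <<'E'
from h import *
for c in('scene','top'):
    snap(c,c+'0'); print(c,np.array(cams.camera_params(c)['extrinsics']).round(3).tolist())
    for l in('mill','ring_centre','drawer_knob','drawer'): print(l,find(c,l))
s=get_state();print(s, robot.grasp_offset)
E
```

```text
scene [[-0.474, 0.545, -0.692, 1.325], [0.881, 0.305, -0.363, 0.379], [0.014, -0.781, -0.624, 0.751], [0.0, 0.0, 0.0, 1.0]]
mill [(0.7, array([0.6657, 0.083 , 0.0862]))]
ring_centre [(0.85, array([0.667 , 0.0816, 0.0898])), (0.21, array([0.4472, 0.3418, 0.0065]))]
drawer_knob [(0.58, array([0.5362, 0.095 , 0.062 ]))]
drawer [(0.69, array([0.5314, 0.0947, 0.0672]))]
top [[-0.014, -0.989, 0.151, 0.408], [-1.0, 0.014, -0.001, 0.016], [-0.001, -0.151, -0.989, 1.303], [0.0, 0.0, 0.0, 1.0]]
mill [(0.84, array([0.6115, 0.0671, 0.0912]))]
ring_centre [(0.82, array([0.6123, 0.0695, 0.0909]))]
drawer_knob [(0.96, array([0.5478, 0.0831, 0.0218]))]
drawer [(0.71, array([0.5477, 0.0809, 0.0225])), (0.68, array([ 0.6596, -0.3609,  0.023 ]))]
{'time_s': 0.5, 'joint_pos': array([ 1.04901499e+00,  1.50503223e-01,  1.43742873e+00, -3.84666272e-06,
        1.55380231e+00, -1.33975055e-01]), 'joint_vel': array([-0.00086267, -0.00100847, -0.00068637,  0.000225  ,  0.00168582,
        0.00027318]), 'joint_torque': array([-1.15680305e-03, -7.12301803e+01, -5.70729303e+01,  7.08918287e-05,
        1.68935621e-03,  1.45736675e-05]), 'tcp_pos': array([0.21742604, 0.53226138, 0.23125042]), 'tool_rot': array([ 8.30107959e-01,  5.57602701e-01, -6.26747976e-05,  3.30023079e-05]), 'force': array([-0.11547673, -0.67393605,  0.46592068]), 'ft_torque': array([-0.02245705, -0.01417992,  0.00181264]), 'opening': 0.08531652661422148} 0.0187
```

View pics/scene0.png

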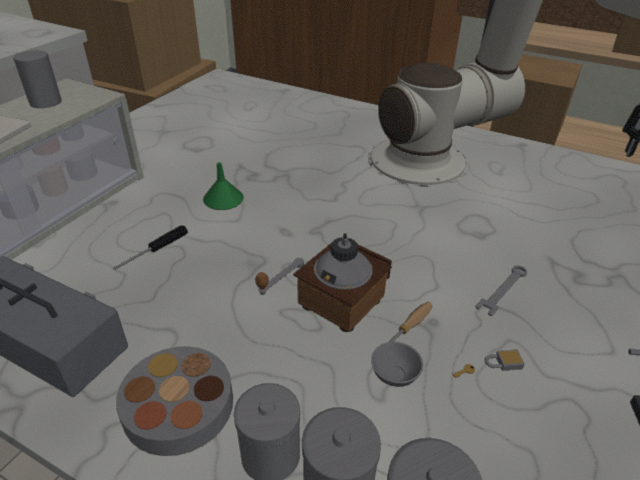

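View pics/top0.png

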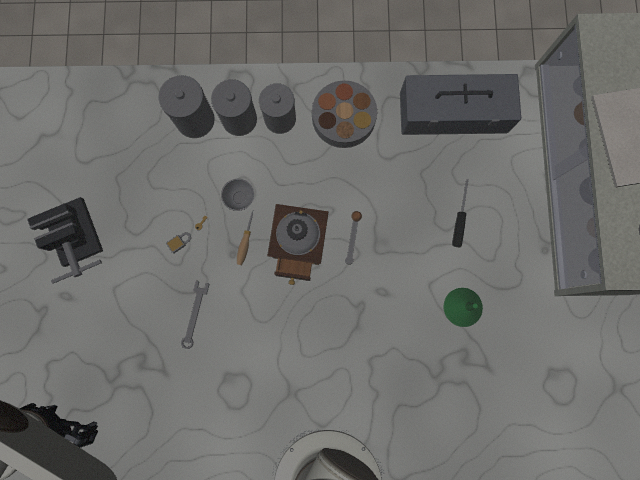

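Run:
```python
import cv2,numpy as np
t=cv2.imread('pics/top0.png')[190:300,250:345]; s=cv2.imread('pics/scene0.png')[220:335,285:400]
cv2.imwrite('pics/z1.png',np.hstack([cv2.resize(t,(400,463),interpolation=3),cv2.resize(s,(400,400),interpolation=3)[:463] if 0 else cv2.copyMakeBorder(cv2.resize(s,(400,400),interpolation=3),0,63,0,0,0)]))
```

```text
(no output)
```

View pics/z1.png

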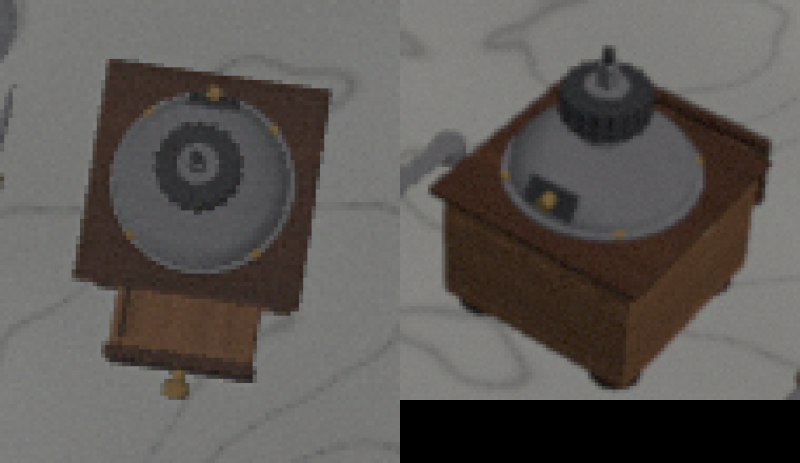

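Run:
```python
from h import *
C=[ray('top',250+u/4.211,190+v/4.211,.089) for u,v in((108,60),(330,90),(297,312),(74,278))]
C=np.array(C);print(C.round(4),C.mean(0))
for a,b in((3,0),(2,1)): d=C[b]-C[a];print(np.linalg.norm(d),np.arctan2(d[1],d[0]))
for a,b in((1,0),(2,3)): d=C[b]-C[a];print(np.linalg.norm(d),np.arctan2(-d[0],d[1]))
print('ring',ray('top',250+199/4.211,190+167/4.211,.15), ray('scene',285+206/3.478,220+87/3.478,.15))
print('knob',ray('top',250+174/4.211,190+392/4.211,.04))
print('spindle',ray('top',250+197/4.211,190+160/4.211,.174),ray('scene',285+208/3.478,220+48/3.478,.174))
for c in('top','scene'):
  for l in ('crank_mid','spanner_mid','awl_mid','funnel_mid','bowl_mid'): print(c,l,find(c,l))
```

```text
[[ 0.709   0.1228  0.089 ]
 [ 0.6884 -0.012   0.089 ]
 [ 0.553   0.01    0.089 ]
 [ 0.5754  0.1432  0.089 ]] [0.63142641 0.06598395 0.089     ]
0.1351519614022253 -0.15183221042841816
0.13714400099048088 -0.16114902283518392
0.13632761169833402 -0.1516600824742562
0.1350641434468253 -0.16636375528057168
ring [0.63018064 0.06524019 0.15      ] [0.63483651 0.06874676 0.15      ]
knob [0.51019091 0.08645093 0.04      ]
spindle [0.62957468 0.06530121 0.174     ] [0.63252361 0.06762264 0.174     ]
top crank_mid [(0.66, array([ 0.6377, -0.0786,  0.0094]))]
top spanner_mid [(0.71, array([0.4379, 0.3467, 0.0082]))]
top awl_mid [(0.66, array([0.6123, 0.2142, 0.0242]))]
top funnel_mid [(0.18, array([ 0.6359, -0.0784,  0.0106]))]
top bowl_mid []
scene crank_mid [(0.65, array([ 0.6629, -0.0787,  0.0152]))]
scene spanner_mid [(0.88, array([0.4501, 0.3442, 0.0085]))]
scene awl_mid [(0.96, array([0.6193, 0.2168, 0.0197])), (0.48, array([0.6657, 0.0868, 0.0871]))]
scene funnel_mid [(0.7, array([ 0.4608, -0.3494,  0.0238]))]
scene bowl_mid [(0.73, array([ 0.6595, -0.078 ,  0.012 ])), (0.59, array([0.737 , 0.2268, 0.024 ]))]
```

Emit:
{"fn": "servo_tool", "kwargs": {"deltas": [[1,0.03,-0.052,0,0.05],[1,0.03,-0.052,0,0.05],[1,0.03,-0.052,0,0.05],[1,0.03,-0.052,0,0.05],[1,0.03,-0.052,0,0.03]]}}

```text
time_s: 1.62
tcp_pos: [0.3685, 0.2672, 0.2308]
tool_rot: [0.756, 0.654, 0.0, 0.0]
force: [0.6, 0.5, 0.0]
opening: 0.0002
```

Emit:
{"fn": "servo_tool", "kwargs": {"deltas": [[1,0.027,-0.045,0,0],[1,0.027,-0.045,-0.03,0],[1,0.027,-0.045,-0.03,-0.01],[1,0.022,-0.038,-0.03,0],[1,0,0,-0.04,0]]}}

```text
time_s: 2.25
tcp_pos: [0.4768, 0.0846, 0.1011]
tool_rot: [0.761, 0.649, 0.004, 0.003]
force: [0.7, 0.8, -0.5]
opening: 0.0001
```

Run:
```python
from h import *
snap('top','a');snap('scene','a2');s=get_state();print(s['tcp_pos'],2*np.arctan2(*s['tool_rot'][[1,0]]),s['force'],s['ft_torque'])
```

```text
[0.47351499 0.0862186  0.09820999] 1.4142544695413344 [-0.2288907  -0.03990601  1.10067895] [-0.01188693 -0.01980124 -0.02526914]
```

View pics/a.png

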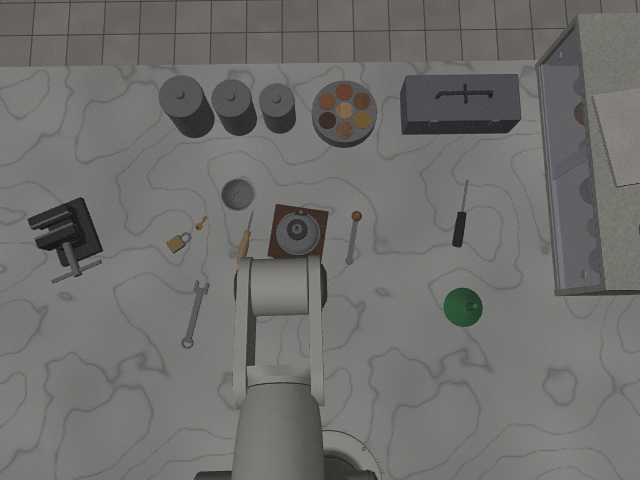

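View pics/a2.png

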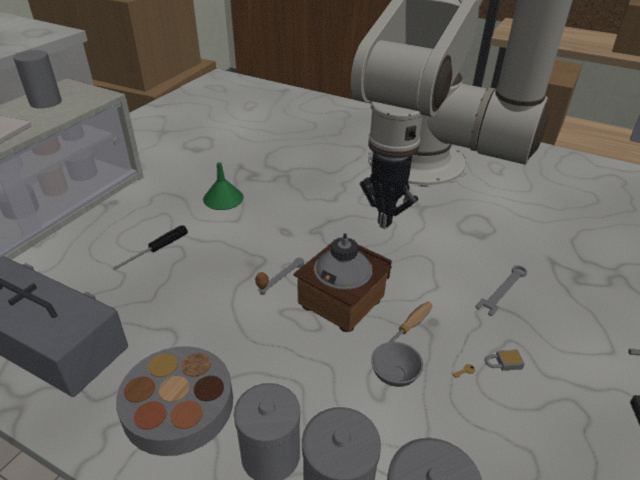

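Emit:
{"fn": "servo_tool", "kwargs": {"deltas": [[1,0,0.003,-0.035,0],[1,0,0.002,-0.025,0],[1,0,0,-0.003,0],[1,0,0,0,0]]}}

```text
time_s: 2.85
tcp_pos: [0.4757, 0.0931, 0.04]
tool_rot: [0.759, 0.651, 0.004, 0.002]
force: [0.3, -0.5, -0.1]
opening: 0.0001
```

Run:
```python
from h import *
snap('scene','b');s=get_state();print(s['tcp_pos'],2*np.arctan2(*s['tool_rot'][[1,0]]),s['force'],s['ft_torque'])
```

```text
[0.4758663  0.0930827  0.04016247] 1.4166432725832694 [-0.68570931 -0.20798058 -0.16523715] [0.00553644 0.00763916 0.00269696]
```

Emit:
{"fn": "servo_tool", "kwargs": {"deltas": [[1,0.012,-0.002,-0.005,0],[1,0.012,-0.002,0,0],[1,0.012,-0.002,0,0],[1,0.01,-0.0016,0,0],[1,0,0,0,0]]}}

```text
time_s: 3.52
tcp_pos: [0.5267, 0.0849, 0.0369]
tool_rot: [0.759, 0.65, 0.005, 0.003]
force: [-0.4, -0.3, -0.5]
opening: 0.0002
```

Emit:
{"fn": "servo_tool", "kwargs": {"deltas": [[1,0.004,-0.0006,0,0],[1,0.004,-0.0006,0,0],[1,0.003,-0.0004,0,0],[1,0,0,0,0]]}}

```text
time_s: 4.03
tcp_pos: [0.5379, 0.0831, 0.0368]
tool_rot: [0.759, 0.651, 0.004, 0.003]
force: [-0.2, 0.4, 0.4]
opening: 0.0
```

Emit:
{"fn": "servo_tool", "kwargs": {"deltas": [[1,0.003,-0.0004,0,0],[1,0.003,-0.0004,0,0]]}}

```text
time_s: 4.28
tcp_pos: [0.5392, 0.083, 0.0363]
tool_rot: [0.759, 0.651, 0.001, -0.001]
force: [-37.7, 3.6, 27.5]
opening: 0.0
```

Emit:
{"fn": "servo_tool", "kwargs": {"deltas": [[1,-0.02,0.003,0,0],[1,-0.04,0.006,0.0,0],[1,-0.04,0.006,0.05,0],[1,-0.04,0.0,0.06,0],[1,-0.04,0.0,0.03,0]]}}

```text
time_s: 4.9
tcp_pos: [0.3612, 0.0981, 0.1684]
tool_rot: [0.759, 0.651, -0.001, -0.002]
force: [0.7, 0.4, 1.0]
opening: -0.0
```

Run:
```python
from h import *
t=snap('top','c');s=get_state();print(s['time_s'],s['tcp_pos'],s['force'],s['ft_torque'])
print(find('top','drawer_knob'))
t=t[190:300,250:345,::-1];cv2.imwrite('pics/c1.png',cv2.resize(t,(400,463),interpolation=3))
```

```text
4.95 [0.35839406 0.09838128 0.17151963] [4.37369479 0.9483852  8.82401162] [-0.03568828 -0.16529877  0.02803901]
[(0.55, array([0.5666, 0.0799, 0.0425]))]
```

View pics/c1.png

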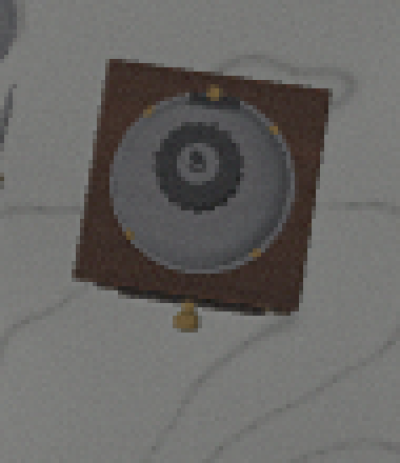

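Emit:
{"fn": "servo_tool", "kwargs": {"deltas": [[0,0.03,0,0.045,0],[0,0.055,-0.007,0.01,0],[0,0.06,-0.007,0,0],[0,0.06,-0.007,0,0],[0,0.055,-0.007,0,0]]}}

```text
time_s: 5.62
tcp_pos: [0.6271, 0.0699, 0.2266]
tool_rot: [0.759, 0.652, 0.003, 0.001]
force: [0.0, -0.2, 0.4]
opening: 0.0856
```

Emit:
{"fn": "servo_tool", "kwargs": {"deltas": [[0,0.004,0,0,0],[0,0.0,0,0,0]]}}

```text
time_s: 5.88
tcp_pos: [0.6337, 0.0691, 0.2228]
tool_rot: [0.759, 0.651, 0.002, -0.001]
force: [-0.1, -0.1, 0.3]
opening: 0.0851
```

Run:
```python
from h import *
print('knob end',ray('top',250+174/4.211,190+398/4.211,.034),ray('top',250+187/4.211,190+330/4.211,.034))
s=get_state();print(s['time_s'],s['tcp_pos'],s['force'],s['ft_torque'],s['opening'])
im=snap('scene','d')[140:300,270:430,::-1];cv2.imwrite('pics/d1.png',cv2.resize(im,(560,560),interpolation=3))
```

```text
knob end [0.50695179 0.08680789 0.034     ] [0.54923818 0.0784712  0.034     ]
5.875 [0.63373939 0.069127   0.22281172] [-0.08775905 -0.10272433  0.26467135] [-0.06622317  0.04277494  0.01656632] 0.0851075631057719
```

View pics/d1.png

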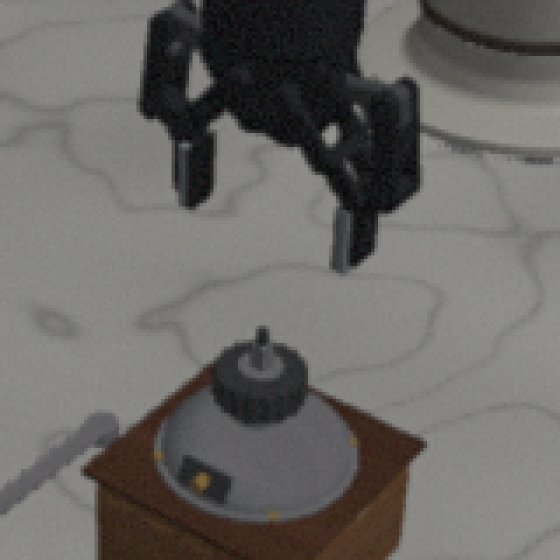

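Emit:
{"fn": "servo_tool", "kwargs": {"deltas": [[0,-0.0015,-0.002,-0.045,0],[0,0,0,-0.04,0],[0,0,0,-0.012,0],[0,0,0,0,0]]}}

```text
time_s: 6.42
tcp_pos: [0.6295, 0.0681, 0.1277]
tool_rot: [0.759, 0.652, 0.004, 0.001]
force: [-0.6, -0.4, 0.4]
opening: 0.085
```

```bash
cat > st.py <<'E'
from h import *
s=get_state();print(s['time_s'],s['tcp_pos'].round(4),'yaw',np.degrees(2*np.arctan2(*s['tool_rot'][[1,0]])).round(2),s['force'].round(2),s['ft_torque'].round(3),s['opening'].round(4),'j6tau',s['joint_torque'][5].round(3),s['joint_pos'].round(3))
E
python3 st.py
```

```text
Traceback (most recent call last):
  File "st.py", line 2, in <module>
    s=get_state();print(s['time_s'],s['tcp_pos'].round(4),'yaw',np.degrees(2*np.arctan2(*s['tool_rot'][[1,0]])).round(2),s['force'].round(2),s['ft_torque'].round(3),s['opening'].round(4),'j6tau',s['joint_torque'][5].round(3),s['joint_pos'].round(3))
                                                                                                                                                                     ^^^^^^^^^^^^^^^^^^
AttributeError: 'float' object has no attribute 'round'
```

Emit:
{"fn": "servo_tool", "kwargs": {"deltas": [[0,0.002,-0.001,-0.009,0],[0,0,0,0,0]]}}

```text
time_s: 6.68
tcp_pos: [0.6325, 0.0672, 0.1211]
tool_rot: [0.758, 0.652, 0.005, 0.002]
force: [-0.1, -0.7, 0.2]
opening: 0.0855
```

```bash
sed -i "s/s\['opening'\].round(4)/round(s['opening'],4)/" st.py
python3 st.py
python3 - <<'E'
from h import *
im=snap('scene','e')[180:300,290:410,::-1];cv2.imwrite('pics/e1.png',cv2.resize(im,(560,560),interpolation=3))
E
```

```text
6.675 [0.6325 0.0672 0.1211] yaw 81.34 [-0.06 -0.68  0.18] [-0.003 -0.008 -0.057] 0.0855 j6tau -0.025 [-0.017  0.325  1.448  0.003  1.357 -1.437]
```

View pics/e1.png

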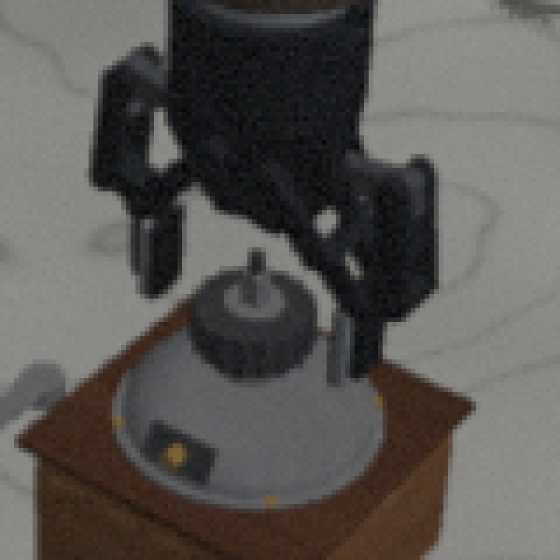

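Emit:
{"fn": "servo_tool", "kwargs": {"deltas": [[0.2,-0.0005,-0.0005,-0.003,0],[0.45,0,0,0,0],[1,0,0,0,0],[1,0,0,0,0]]}}

```text
time_s: 7.22
tcp_pos: [0.6328, 0.0677, 0.1201]
tool_rot: [0.758, 0.652, 0.007, 0.003]
force: [-0.2, -1.4, -3.7]
opening: 0.0493
```

```bash
python3 st.py
```

```text
7.225 [0.6328 0.0677 0.1201] yaw 81.36 [-0.17 -1.43 -3.69] [-0.206 -0.041 -0.248] 0.0493 j6tau -0.188 [-0.017  0.325  1.451  0.005  1.352 -1.438]
```

Emit:
{"fn": "servo_tool", "kwargs": {"deltas": [[1,0,0,0,0],[1,0,0,0,0]]}}

```text
time_s: 7.48
tcp_pos: [0.6328, 0.0677, 0.1201]
tool_rot: [0.758, 0.652, 0.007, 0.003]
force: [-0.2, 1.2, 0.1]
opening: 0.0496
```

```bash
python3 st.py
```

```text
7.475 [0.6328 0.0677 0.1201] yaw 81.35 [-0.17  1.17  0.11] [ 0.232  0.017 -0.191] 0.0496 j6tau -0.151 [-0.017  0.325  1.451  0.005  1.352 -1.438]
```

Emit:
{"fn": "servo_tool", "kwargs": {"deltas": [[1,0,0,0,-0.02]]}}

```text
time_s: 7.6
tcp_pos: [0.6328, 0.0677, 0.1201]
tool_rot: [0.765, 0.644, 0.007, 0.003]
force: [0.6, 1.0, -0.0]
opening: 0.0497
```

```bash
python3 st.py
```

```text
7.6 [0.6328 0.0677 0.1201] yaw 80.15 [ 0.61  1.   -0.04] [ 0.163  0.037 -0.051] 0.0497 j6tau -0.975 [-0.017  0.325  1.451  0.005  1.352 -1.417]
```

Emit:
{"fn": "servo_tool", "kwargs": {"deltas": [[1,0,0,0,-0.02]]}}

```text
time_s: 7.72
tcp_pos: [0.6328, 0.0677, 0.1201]
tool_rot: [0.772, 0.636, 0.007, 0.003]
force: [0.1, 2.3, -0.1]
opening: 0.049
```

```bash
python3 st.py
```

```text
7.725 [0.6328 0.0677 0.1201] yaw 78.92 [ 0.12  2.35 -0.07] [ 0.247  0.02  -0.059] 0.049 j6tau -0.676 [-0.017  0.325  1.451  0.005  1.352 -1.395]
```

Emit:
{"fn": "servo_tool", "kwargs": {"deltas": [[1,0,0,0,-0.02]]}}

```text
time_s: 7.85
tcp_pos: [0.6328, 0.0677, 0.1201]
tool_rot: [0.779, 0.627, 0.007, 0.003]
force: [-0.3, 0.9, -0.4]
opening: 0.0496
```

```bash
python3 st.py
```

```text
7.85 [0.6328 0.0677 0.1201] yaw 77.68 [-0.28  0.9  -0.39] [ 0.102 -0.03  -0.019] 0.0496 j6tau -0.613 [-0.017  0.325  1.451  0.004  1.352 -1.373]
```

Emit:
{"fn": "servo_tool", "kwargs": {"deltas": [[1,0,0,0,-0.02]]}}

```text
time_s: 7.98
tcp_pos: [0.6328, 0.0677, 0.1201]
tool_rot: [0.786, 0.619, 0.007, 0.003]
force: [-0.2, 1.4, -1.0]
opening: 0.0496
```

```bash
python3 st.py
```

```text
7.975 [0.6328 0.0677 0.1201] yaw 76.45 [-0.17  1.43 -0.98] [ 0.166  0.01  -0.004] 0.0496 j6tau -0.626 [-0.016  0.325  1.451  0.004  1.352 -1.352]
```

Emit:
{"fn": "servo_tool", "kwargs": {"deltas": [[1,0,0,0,-0.03]]}}

```text
time_s: 8.1
tcp_pos: [0.6328, 0.0677, 0.1201]
tool_rot: [0.795, 0.606, 0.007, 0.003]
force: [0.5, 1.1, -0.3]
opening: 0.0496
```

```bash
python3 st.py
```

```text
8.1 [0.6328 0.0677 0.1201] yaw 74.63 [ 0.52  1.1  -0.26] [ 0.129 -0.032  0.194] 0.0496 j6tau -0.779 [-0.016  0.325  1.451  0.004  1.351 -1.319]
```

Emit:
{"fn": "servo_tool", "kwargs": {"deltas": [[1,0,0,0,-0.03]]}}

```text
time_s: 8.22
tcp_pos: [0.6329, 0.0678, 0.1201]
tool_rot: [0.805, 0.593, 0.007, 0.003]
force: [0.8, 2.5, -0.9]
opening: 0.0494
```

```bash
python3 st.py
```

```text
8.225 [0.6329 0.0678 0.1201] yaw 72.8 [ 0.78  2.46 -0.86] [ 0.287 -0.015  0.356] 0.0494 j6tau -0.525 [-0.016  0.325  1.451  0.003  1.351 -1.287]
```

Emit:
{"fn": "servo_tool", "kwargs": {"deltas": [[1,0,0,0,-0.03]]}}

```text
time_s: 8.35
tcp_pos: [0.6328, 0.0677, 0.1201]
tool_rot: [0.814, 0.58, 0.007, 0.003]
force: [0.8, 0.4, 0.1]
opening: 0.0494
```

```bash
python3 st.py
```

```text
8.35 [0.6328 0.0677 0.1201] yaw 70.95 [0.76 0.39 0.12] [-0.003  0.014  0.259] 0.0494 j6tau -0.586 [-0.016  0.325  1.451  0.003  1.351 -1.254]
```

Emit:
{"fn": "servo_tool", "kwargs": {"deltas": [[1,0,0,0,-0.03]]}}

```text
time_s: 8.48
tcp_pos: [0.6328, 0.0677, 0.1201]
tool_rot: [0.824, 0.567, 0.007, 0.004]
force: [0.2, 0.6, 0.6]
opening: 0.0498
```

```bash
python3 st.py
```

```text
8.475 [0.6328 0.0677 0.1201] yaw 69.11 [0.23 0.65 0.64] [0.036 0.032 0.285] 0.0498 j6tau -0.57 [-0.015  0.324  1.451  0.002  1.351 -1.222]
```

Emit:
{"fn": "servo_tool", "kwargs": {"deltas": [[1,0,0,0,-0.03]]}}

```text
time_s: 8.6
tcp_pos: [0.6329, 0.0677, 0.1201]
tool_rot: [0.833, 0.554, 0.007, 0.004]
force: [1.0, 1.5, -1.1]
opening: 0.0493
```

```bash
python3 st.py
```

```text
8.6 [0.6329 0.0677 0.1201] yaw 67.26 [ 0.96  1.53 -1.13] [ 0.234 -0.015  0.037] 0.0493 j6tau -0.83 [-1.500e-02  3.250e-01  1.451e+00  1.000e-03  1.351e+00 -1.189e+00]
```

Emit:
{"fn": "servo_tool", "kwargs": {"deltas": [[1,0,0,0,-0.03]]}}

```text
time_s: 8.72
tcp_pos: [0.6328, 0.0677, 0.1201]
tool_rot: [0.841, 0.54, 0.006, 0.004]
force: [0.0, 1.2, 0.5]
opening: 0.0495
```

```bash
python3 st.py
```

```text
8.725 [0.6328 0.0677 0.1201] yaw 65.42 [0.01 1.21 0.53] [ 0.144 -0.056 -0.006] 0.0495 j6tau -0.758 [-1.500e-02  3.250e-01  1.451e+00  1.000e-03  1.351e+00 -1.157e+00]
```

Emit:
{"fn": "servo_tool", "kwargs": {"deltas": [[1,0,0,0,-0.03]]}}

```text
time_s: 8.85
tcp_pos: [0.6328, 0.0677, 0.1201]
tool_rot: [0.85, 0.527, 0.006, 0.004]
force: [0.0, 1.0, -0.7]
opening: 0.0494
```

```bash
python3 st.py
```

```text
8.85 [0.6328 0.0677 0.1201] yaw 63.57 [ 0.    1.01 -0.73] [ 0.06  -0.008 -0.033] 0.0494 j6tau -0.843 [-1.500e-02  3.240e-01  1.451e+00  1.000e-03  1.351e+00 -1.124e+00]
```

Emit:
{"fn": "servo_tool", "kwargs": {"deltas": [[1,0,0,0,-0.03]]}}

```text
time_s: 8.98
tcp_pos: [0.6328, 0.0677, 0.1201]
tool_rot: [0.858, 0.513, 0.006, 0.004]
force: [-0.1, 1.3, 0.7]
opening: 0.0494
```

```bash
python3 st.py
```

```text
8.975 [0.6328 0.0677 0.1201] yaw 61.72 [-0.08  1.35  0.73] [ 0.154 -0.006 -0.006] 0.0494 j6tau -0.899 [-0.014  0.325  1.451  0.     1.351 -1.092]
```

Emit:
{"fn": "servo_tool", "kwargs": {"deltas": [[1,0,0,0,-0.03]]}}

```text
time_s: 9.1
tcp_pos: [0.6329, 0.0677, 0.1201]
tool_rot: [0.867, 0.499, 0.006, 0.004]
force: [-0.2, 0.8, -0.2]
opening: 0.0497
```

```bash
python3 st.py
```

```text
9.1 [0.6329 0.0677 0.1201] yaw 59.87 [-0.23  0.83 -0.17] [ 0.137 -0.009 -0.094] 0.0497 j6tau -0.899 [-0.014  0.325  1.451 -0.     1.351 -1.059]
```

Emit:
{"fn": "servo_tool", "kwargs": {"deltas": [[1,0,0,0,-0.02]]}}

```text
time_s: 9.22
tcp_pos: [0.6329, 0.0677, 0.1202]
tool_rot: [0.872, 0.49, 0.006, 0.004]
force: [0.6, 1.4, 0.1]
opening: 0.0495
```

```bash
python3 st.py
```

```text
9.225 [0.6329 0.0677 0.1202] yaw 58.63 [0.59 1.37 0.11] [ 0.152 -0.03  -0.044] 0.0495 j6tau -0.463 [-1.400e-02  3.250e-01  1.451e+00 -1.000e-03  1.351e+00 -1.037e+00]
```

Emit:
{"fn": "servo_tool", "kwargs": {"deltas": [[1,0,0,0,-0.02]]}}

```text
time_s: 9.35
tcp_pos: [0.6329, 0.0677, 0.1201]
tool_rot: [0.877, 0.48, 0.006, 0.004]
force: [-0.8, 1.6, -0.2]
opening: 0.0497
```

```bash
python3 st.py
```

```text
9.35 [0.6329 0.0677 0.1201] yaw 57.41 [-0.77  1.62 -0.17] [ 0.244  0.023 -0.046] 0.0497 j6tau -0.571 [-1.400e-02  3.250e-01  1.451e+00 -1.000e-03  1.351e+00 -1.016e+00]
```

Emit:
{"fn": "servo_tool", "kwargs": {"deltas": [[1,0,0,0,-0.02]]}}

```text
time_s: 9.48
tcp_pos: [0.6329, 0.0677, 0.1201]
tool_rot: [0.882, 0.471, 0.006, 0.004]
force: [0.7, 1.4, -0.3]
opening: 0.0494
```

```bash
python3 st.py
```

```text
9.475 [0.6329 0.0677 0.1201] yaw 56.18 [ 0.69  1.37 -0.32] [ 0.17   0.039 -0.057] 0.0494 j6tau -0.616 [-1.400e-02  3.250e-01  1.451e+00 -1.000e-03  1.351e+00 -9.940e-01]
```

Emit:
{"fn": "servo_tool", "kwargs": {"deltas": [[1,0,0,0,-0.02]]}}

```text
time_s: 9.6
tcp_pos: [0.6329, 0.0677, 0.1201]
tool_rot: [0.887, 0.461, 0.006, 0.004]
force: [0.7, 2.4, -0.7]
opening: 0.0494
```

```bash
python3 st.py
```

```text
9.6 [0.6329 0.0677 0.1201] yaw 54.97 [ 0.74  2.4  -0.71] [ 0.181 -0.082  0.118] 0.0494 j6tau -0.402 [-0.014  0.325  1.451 -0.002  1.351 -0.973]
```

Emit:
{"fn": "servo_tool", "kwargs": {"deltas": [[1,0,0,0,-0.015]]}}

```text
time_s: 9.72
tcp_pos: [0.6329, 0.0677, 0.1201]
tool_rot: [0.891, 0.454, 0.006, 0.004]
force: [1.0, 0.7, 0.2]
opening: 0.0496
```

```bash
python3 st.py
```

```text
9.725 [0.6329 0.0677 0.1201] yaw 54.05 [0.99 0.75 0.25] [ 0.181 -0.044  0.03 ] 0.0496 j6tau -0.276 [-0.013  0.325  1.451 -0.002  1.351 -0.956]
```

Emit:
{"fn": "servo_tool", "kwargs": {"deltas": [[1,0,0,0,-0.015]]}}

```text
time_s: 9.85
tcp_pos: [0.6329, 0.0677, 0.1201]
tool_rot: [0.894, 0.447, 0.006, 0.004]
force: [1.0, 2.3, -0.7]
opening: 0.0493
```

```bash
python3 st.py
```

```text
9.85 [0.6329 0.0677 0.1201] yaw 53.14 [ 1.    2.29 -0.69] [ 0.283 -0.034  0.406] 0.0493 j6tau -0.027 [-0.013  0.325  1.451 -0.002  1.351 -0.94 ]
```

Emit:
{"fn": "servo_tool", "kwargs": {"deltas": [[1,0,0,0,-0.015]]}}

```text
time_s: 9.98
tcp_pos: [0.6329, 0.0677, 0.1201]
tool_rot: [0.898, 0.44, 0.006, 0.004]
force: [0.6, 1.1, 0.4]
opening: 0.0492
```

```bash
python3 st.py
```

```text
9.975 [0.6329 0.0677 0.1201] yaw 52.22 [0.62 1.13 0.41] [ 0.169 -0.069  0.248] 0.0492 j6tau -0.166 [-0.013  0.325  1.451 -0.003  1.351 -0.924]
```

Emit:
{"fn": "servo_tool", "kwargs": {"deltas": [[1,0,0,0,-0.015]]}}

```text
time_s: 10.1
tcp_pos: [0.6329, 0.0677, 0.1201]
tool_rot: [0.901, 0.433, 0.006, 0.005]
force: [0.4, 1.0, -0.4]
opening: 0.0495
```

```bash
python3 st.py
```

```text
10.1 [0.6329 0.0677 0.1201] yaw 51.3 [ 0.39  1.05 -0.43] [ 0.213 -0.068  0.175] 0.0495 j6tau -0.354 [-0.013  0.325  1.451 -0.003  1.351 -0.908]
```

Emit:
{"fn": "servo_tool", "kwargs": {"deltas": [[1,0,0,0,-0.03],[1,0,0,0,-0.03],[1,0,0,0,-0.03],[1,0,0,0,-0.03]]}}

```text
time_s: 10.6
tcp_pos: [0.6329, 0.0677, 0.1201]
tool_rot: [0.927, 0.374, 0.006, 0.005]
force: [0.1, 2.3, -0.9]
opening: 0.0491
```

```bash
cat > av.py <<'E'
from h import *
T=[];Y=[];J=[];F=[]
for i in range(5):
    if i: cams.read_camera('top')
    s=get_state();T.append(s['ft_torque'][2]);F.append(s['force']);J.append(s['joint_torque'][5]);Y.append(np.degrees(2*np.arctan2(*s['tool_rot'][[1,0]])))
print(round(s['time_s'],2),'yaw',np.round(Y,2)[[0,-1]],'Tz %.3f'%np.mean(T),np.round(T,2),'j6 %.3f'%np.mean(J),'F',np.mean(F,0).round(1),round(s['opening'],4))
E
python3 av.py
```

```text
10.8 yaw [43.93 44.07] Tz 0.042 [ 0.1  -0.   -0.01  0.09  0.03] j6 -0.066 F [ 0.5  1.6 -0.5] 0.0494
```

Emit:
{"fn": "servo_tool", "kwargs": {"deltas": [[1,0,0,0,-0.03],[1,0,0,0,-0.03],[1,0,0,0,-0.03],[1,0,0,0,-0.02]]}}

```text
time_s: 11.3
tcp_pos: [0.6329, 0.0677, 0.1201]
tool_rot: [0.947, 0.32, 0.005, 0.005]
force: [1.1, 0.5, -0.2]
opening: 0.0496
```

```bash
python3 av.py
```

```text
11.5 yaw [37.34 37.45] Tz -0.217 [-0.03 -0.21 -0.25 -0.28 -0.31] j6 -0.205 F [ 0.3  0.3 -0.3] 0.0494
```

Emit:
{"fn": "servo_tool", "kwargs": {"deltas": [[1,0,0,0,-0.015],[1,0,0,0,0]]}}

```text
time_s: 11.75
tcp_pos: [0.6329, 0.0676, 0.1201]
tool_rot: [0.95, 0.314, 0.005, 0.005]
force: [0.2, 1.0, -0.3]
opening: 0.0493
```

```bash
python3 av.py
```

```text
11.95 yaw [36.54 36.57] Tz -0.125 [-0.14 -0.16 -0.12 -0.1  -0.12] j6 -0.035 F [ 0.1  0.8 -0.6] 0.0493
```

Emit:
{"fn": "servo_tool", "kwargs": {"deltas": [[1,0,0,0,-0.015],[1,0,0,0,0]]}}

```text
time_s: 12.2
tcp_pos: [0.6329, 0.0676, 0.1201]
tool_rot: [0.952, 0.306, 0.005, 0.005]
force: [0.0, 0.9, -0.1]
opening: 0.0493
```

```bash
python3 av.py
```

```text
12.4 yaw [35.66 35.68] Tz -0.060 [-0.08 -0.07 -0.03 -0.05 -0.06] j6 0.009 F [0.3 0.9 0. ] 0.0492
```

Emit:
{"fn": "servo_tool", "kwargs": {"deltas": [[1,0,0,0,-0.015],[1,0,0,0,0]]}}

```text
time_s: 12.65
tcp_pos: [0.6329, 0.0677, 0.1201]
tool_rot: [0.954, 0.299, 0.005, 0.005]
force: [0.6, 0.9, 0.2]
opening: 0.049
```

```bash
python3 av.py
```

```text
12.85 yaw [34.77 34.8 ] Tz 0.073 [0.12 0.07 0.08 0.07 0.03] j6 0.134 F [ 0.7  0.8 -0.2] 0.0495
```

Emit:
{"fn": "servo_tool", "kwargs": {"deltas": [[1,0,0,0,-0.015],[1,0,0,0,0]]}}

```text
time_s: 13.1
tcp_pos: [0.6329, 0.0677, 0.1202]
tool_rot: [0.957, 0.291, 0.005, 0.005]
force: [0.7, 1.7, 0.0]
opening: 0.0498
```

```bash
python3 av.py
```

```text
13.3 yaw [33.88 33.91] Tz 0.191 [0.21 0.21 0.18 0.13 0.23] j6 0.265 F [0.8 1.5 0.1] 0.0497
```

Emit:
{"fn": "servo_tool", "kwargs": {"deltas": [[1,0,0,0,-0.01],[1,0,0,0,0]]}}

```text
time_s: 13.55
tcp_pos: [0.6329, 0.0677, 0.1201]
tool_rot: [0.958, 0.286, 0.005, 0.005]
force: [0.6, 0.5, -0.0]
opening: 0.0492
```

```bash
python3 av.py
```

```text
13.75 yaw [33.29 33.31] Tz 0.074 [0.05 0.13 0.04 0.09 0.06] j6 0.135 F [0.8 1.1 0. ] 0.0493
```

Emit:
{"fn": "servo_tool", "kwargs": {"deltas": [[1,0,0,0,-0.01],[1,0,0,0,0]]}}

```text
time_s: 14.0
tcp_pos: [0.6329, 0.0677, 0.1201]
tool_rot: [0.96, 0.282, 0.005, 0.005]
force: [0.5, 1.0, -0.7]
opening: 0.0496
```

```bash
python3 av.py
```

```text
14.2 yaw [32.71 32.73] Tz 0.175 [0.19 0.14 0.17 0.17 0.21] j6 0.238 F [ 0.1  0.7 -0.4] 0.0494
```

Emit:
{"fn": "servo_tool", "kwargs": {"deltas": [[1,0,0,0,-0.015],[1,0,0,0,0]]}}

```text
time_s: 14.45
tcp_pos: [0.6329, 0.0677, 0.1201]
tool_rot: [0.962, 0.274, 0.005, 0.005]
force: [0.3, 1.1, -0.2]
opening: 0.0496
```

```bash
python3 av.py
```

```text
14.65 yaw [31.8  31.83] Tz 0.117 [0.12 0.12 0.11 0.14 0.1 ] j6 0.190 F [ 0.4  0.6 -0.2] 0.0491
```

Emit:
{"fn": "servo_tool", "kwargs": {"deltas": [[1,0,0,0,-0.015],[1,0,0,0,0]]}}

```text
time_s: 14.9
tcp_pos: [0.6329, 0.0677, 0.1201]
tool_rot: [0.964, 0.266, 0.005, 0.006]
force: [-0.5, 0.1, 0.7]
opening: 0.0496
```

```bash
python3 av.py
```

```text
15.1 yaw [30.91 30.94] Tz 0.062 [0.08 0.07 0.12 0.03 0.02] j6 0.147 F [0.4 0.7 0.2] 0.0494
```

Emit:
{"fn": "servo_tool", "kwargs": {"deltas": [[1,0,0,0,-0.015],[1,0,0,0,0]]}}

```text
time_s: 15.35
tcp_pos: [0.6329, 0.0677, 0.1201]
tool_rot: [0.966, 0.259, 0.005, 0.006]
force: [0.4, 1.4, 0.7]
opening: 0.0494
```

```bash
python3 av.py
```

```text
15.55 yaw [30.03 30.06] Tz 0.239 [0.28 0.24 0.21 0.22 0.25] j6 0.312 F [0.5 1.2 0.4] 0.0494
```

Emit:
{"fn": "servo_tool", "kwargs": {"deltas": [[1,0,0,0,-0.03],[1,0,0,0,-0.03],[1,0,0,0,-0.03],[1,0,0,0,-0.03],[1,0,0,0,-0.03]]}}

```text
time_s: 16.18
tcp_pos: [0.6329, 0.0676, 0.1201]
tool_rot: [0.983, 0.181, 0.005, 0.006]
force: [0.1, 0.8, -0.1]
opening: 0.0494
```

Emit:
{"fn": "servo_tool", "kwargs": {"deltas": [[1,0,0,0,-0.03],[1,0,0,0,-0.03],[1,0,0,0,-0.02],[1,0,0,0,0]]}}

```text
time_s: 16.68
tcp_pos: [0.633, 0.0676, 0.1201]
tool_rot: [0.99, 0.138, 0.004, 0.006]
force: [0.5, 0.8, 0.2]
opening: 0.0493
```

```bash
python3 av.py
```

```text
16.88 yaw [15.87 15.91] Tz -0.085 [-0.06 -0.09 -0.09 -0.09 -0.1 ] j6 0.037 F [0.9 0.6 0.3] 0.0494
```

Emit:
{"fn": "servo_tool", "kwargs": {"deltas": [[1,0,0,0,-0.02],[1,0,0,0,0]]}}

```text
time_s: 17.12
tcp_pos: [0.633, 0.0677, 0.1201]
tool_rot: [0.992, 0.128, 0.004, 0.006]
force: [0.1, 0.6, 0.1]
opening: 0.0491
```

```bash
python3 av.py
```

```text
17.32 yaw [14.71 14.74] Tz 0.131 [0.1  0.12 0.13 0.15 0.16] j6 0.254 F [0.5 0.3 0.1] 0.0496
```

Emit:
{"fn": "servo_tool", "kwargs": {"deltas": [[1,0,0,0,-0.015],[1,0,0,0,0]]}}

```text
time_s: 17.58
tcp_pos: [0.633, 0.0676, 0.1201]
tool_rot: [0.993, 0.12, 0.004, 0.006]
force: [0.5, 0.9, -1.1]
opening: 0.0493
```

```bash
python3 av.py
```

```text
17.77 yaw [13.81 13.85] Tz 0.183 [-0.02  0.2   0.2   0.27  0.26] j6 0.276 F [ 0.2  0.8 -0. ] 0.0494
```

Emit:
{"fn": "servo_tool", "kwargs": {"deltas": [[1,0,0,0,-0.015],[1,0,0,0,0]]}}

```text
time_s: 18.02
tcp_pos: [0.633, 0.0677, 0.1201]
tool_rot: [0.994, 0.113, 0.004, 0.006]
force: [0.1, 0.4, -0.7]
opening: 0.0493
```

```bash
python3 av.py
```

```text
18.23 yaw [12.94 12.96] Tz 0.231 [0.23 0.24 0.24 0.24 0.2 ] j6 0.304 F [0.4 0.9 0.1] 0.0494
```

Emit:
{"fn": "servo_tool", "kwargs": {"deltas": [[1,0,0,0,-0.015],[1,0,0,0,0]]}}

```text
time_s: 18.48
tcp_pos: [0.633, 0.0677, 0.1201]
tool_rot: [0.994, 0.105, 0.004, 0.006]
force: [0.6, -0.1, -0.3]
opening: 0.049
```

```bash
python3 av.py
```

```text
18.68 yaw [12.04 12.07] Tz 0.226 [0.25 0.23 0.25 0.23 0.18] j6 0.313 F [ 0.4  0.7 -0.2] 0.0493
```

Emit:
{"fn": "servo_tool", "kwargs": {"deltas": [[1,0,0,0,-0.015],[1,0,0,0,0]]}}

```text
time_s: 18.92
tcp_pos: [0.6329, 0.0676, 0.1201]
tool_rot: [0.995, 0.097, 0.004, 0.006]
force: [0.4, -0.7, -0.4]
opening: 0.0494
```

```bash
python3 av.py
```

```text
19.12 yaw [11.16 11.18] Tz 0.459 [0.45 0.48 0.44 0.44 0.48] j6 0.553 F [-0.1  0.4  0.5] 0.0491
```

Emit:
{"fn": "servo_tool", "kwargs": {"deltas": [[1,0,0,0,-0.006],[1,0,0,0,0]]}}

```text
time_s: 19.38
tcp_pos: [0.6329, 0.0676, 0.1201]
tool_rot: [0.996, 0.094, 0.004, 0.006]
force: [0.9, -0.1, 0.6]
opening: 0.0493
```

```bash
python3 av.py
```

```text
19.57 yaw [10.84 10.84] Tz 0.753 [0.76 0.73 0.81 0.73 0.74] j6 0.800 F [-0.   0.1  0.4] 0.049
```

Emit:
{"fn": "servo_tool", "kwargs": {"deltas": [[1,0,0,0,0.04],[1,0,0,0,0.035],[1,0,0,0,0]]}}

```text
time_s: 19.95
tcp_pos: [0.633, 0.0677, 0.1201]
tool_rot: [0.991, 0.132, 0.004, 0.006]
force: [0.4, 0.8, 0.7]
opening: 0.0494
```

```bash
python3 av.py
```

```text
20.15 yaw [15.22 15.19] Tz 0.178 [0.15 0.19 0.24 0.17 0.15] j6 0.002 F [0.3 1.3 0.3] 0.0494
```

Emit:
{"fn": "servo_tool", "kwargs": {"deltas": [[1,0,0,0,0.06],[1,0,0,0,0.06],[1,0,0,0,0.06],[1,0,0,0,0.06],[1,0,0,0,0.06]]}}

```text
time_s: 20.78
tcp_pos: [0.6329, 0.0677, 0.1201]
tool_rot: [0.96, 0.282, 0.005, 0.005]
force: [0.3, 0.7, 0.4]
opening: 0.049
```

Emit:
{"fn": "servo_tool", "kwargs": {"deltas": [[1,0,0,0,0.02],[1,0,0,0,0]]}}

```text
time_s: 21.02
tcp_pos: [0.6329, 0.0677, 0.1201]
tool_rot: [0.957, 0.291, 0.005, 0.005]
force: [0.8, 2.4, 0.4]
opening: 0.0498
```

```bash
python3 av.py
```

```text
21.23 yaw [33.84 33.85] Tz 0.336 [0.37 0.35 0.35 0.31 0.3 ] j6 0.237 F [0.7 1.8 0.1] 0.0494
```

Emit:
{"fn": "servo_tool", "kwargs": {"deltas": [[1,0,0,0,0.025],[1,0,0,0,0]]}}

```text
time_s: 21.48
tcp_pos: [0.6329, 0.0676, 0.1201]
tool_rot: [0.953, 0.303, 0.005, 0.005]
force: [-0.1, 1.2, -0.6]
opening: 0.0498
```

```bash
python3 av.py
```

```text
21.68 yaw [35.34 35.31] Tz 0.018 [-0.01  0.01  0.01  0.04  0.04] j6 -0.107 F [ 0.3  1.3 -0.1] 0.0496
```

Emit:
{"fn": "servo_tool", "kwargs": {"deltas": [[1,0,0,0,0.025],[1,0,0,0,0]]}}

```text
time_s: 21.92
tcp_pos: [0.6329, 0.0676, 0.1201]
tool_rot: [0.949, 0.316, 0.005, 0.005]
force: [0.3, 2.1, 0.3]
opening: 0.0492
```

```bash
python3 av.py
```

```text
22.12 yaw [36.83 36.78] Tz -0.003 [-0.01  0.01 -0.03 -0.01  0.03] j6 -0.153 F [-0.2  1.9  0.1] 0.0497
```

Emit:
{"fn": "servo_tool", "kwargs": {"deltas": [[1,0,0,0,0.025],[1,0,0,0,0]]}}

```text
time_s: 22.38
tcp_pos: [0.6329, 0.0677, 0.1201]
tool_rot: [0.945, 0.328, 0.006, 0.005]
force: [0.5, 2.5, 0.5]
opening: 0.0492
```

```bash
python3 av.py
```

```text
22.57 yaw [38.32 38.27] Tz 0.019 [ 0.05  0.01 -0.01 -0.01  0.05] j6 -0.138 F [0.5 2.3 0.3] 0.0493
```

Emit:
{"fn": "servo_tool", "kwargs": {"deltas": [[1,0,0,0,0.025],[1,0,0,0,0]]}}

```text
time_s: 22.82
tcp_pos: [0.6329, 0.0676, 0.1201]
tool_rot: [0.94, 0.34, 0.006, 0.005]
force: [-0.3, 2.6, 0.5]
opening: 0.0495
```

```bash
python3 av.py
```

```text
23.02 yaw [39.8  39.75] Tz -0.144 [-0.11 -0.16 -0.15 -0.16 -0.14] j6 -0.281 F [-0.2  2.1  0.7] 0.0493
```

Emit:
{"fn": "servo_tool", "kwargs": {"deltas": [[1,0,0,0,0.025],[1,0,0,0,0]]}}

```text
time_s: 23.28
tcp_pos: [0.6329, 0.0676, 0.1201]
tool_rot: [0.936, 0.353, 0.006, 0.005]
force: [0.2, 2.6, 0.0]
opening: 0.0496
```

```bash
python3 av.py
```

```text
23.48 yaw [41.29 41.23] Tz -0.104 [-0.04 -0.03 -0.13 -0.14 -0.18] j6 -0.254 F [-0.1  2.2  0.6] 0.0492
```

Emit:
{"fn": "servo_tool", "kwargs": {"deltas": [[1,0,0,0,0.025],[1,0,0,0,0]]}}

```text
time_s: 23.72
tcp_pos: [0.6329, 0.0676, 0.1201]
tool_rot: [0.931, 0.365, 0.006, 0.005]
force: [0.2, 2.6, 0.4]
opening: 0.0498
```

```bash
python3 av.py
python3 - <<'E'
from h import *
im=snap('scene','g')[180:300,290:410,::-1];cv2.imwrite('pics/g1.png',cv2.resize(im,(560,560),interpolation=3))
E
```

```text
23.93 yaw [42.77 42.72] Tz -0.017 [-0.01 -0.05  0.03 -0.04 -0.01] j6 -0.138 F [0.  2.5 0.1] 0.0496
```

View pics/g1.png

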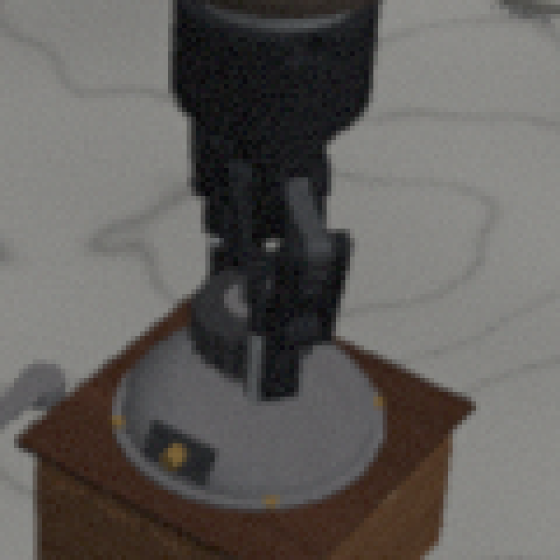

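Emit:
{"fn": "servo_tool", "kwargs": {"deltas": [[1,0,0,0,0.04],[1,0,0,0,0.04],[1,0,0,0,0.04],[1,0,0,0,0]]}}

```text
time_s: 24.48
tcp_pos: [0.6329, 0.0676, 0.1201]
tool_rot: [0.907, 0.421, 0.006, 0.004]
force: [-0.0, 3.3, 1.5]
opening: 0.0494
```

```bash
sed -i 's/range(5)/range(3)/' av.py; python3 av.py
```

```text
24.57 yaw [49.78 49.73] Tz 0.148 [0.13 0.14 0.18] j6 -0.260 F [-0.1  3.   0.5] 0.0494
```

Emit:
{"fn": "servo_tool", "kwargs": {"deltas": [[1,0,0,0,0.04],[1,0,0,0,0]]}}

```text
time_s: 24.82
tcp_pos: [0.6329, 0.0677, 0.1201]
tool_rot: [0.899, 0.438, 0.006, 0.004]
force: [0.7, 2.9, 1.1]
opening: 0.0496
```

```bash
python3 av.py
```

```text
24.93 yaw [51.96 51.92] Tz 0.075 [0.09 0.05 0.08] j6 -0.307 F [0.4 2.1 0.6] 0.0492
```

Emit:
{"fn": "servo_tool", "kwargs": {"deltas": [[1,0,0,0,0.03],[1,0,0,0,0]]}}

```text
time_s: 25.18
tcp_pos: [0.6329, 0.0677, 0.1201]
tool_rot: [0.892, 0.452, 0.006, 0.004]
force: [-0.6, 3.4, 0.0]
opening: 0.0492
```

```bash
python3 av.py
```

```text
25.27 yaw [53.71 53.66] Tz 0.276 [0.42 0.31 0.1 ] j6 0.033 F [-0.   3.3  0. ] 0.0498
```

Emit:
{"fn": "servo_tool", "kwargs": {"deltas": [[1,0,0,0,0.03],[1,0,0,0,0]]}}

```text
time_s: 25.52
tcp_pos: [0.6329, 0.0676, 0.1201]
tool_rot: [0.885, 0.465, 0.006, 0.004]
force: [0.2, 3.1, 0.1]
opening: 0.0494
```

```bash
python3 av.py
```

```text
25.62 yaw [55.48 55.44] Tz 0.126 [0.1  0.13 0.15] j6 -0.158 F [-0.1  3.5  0.4] 0.0497
```

Emit:
{"fn": "servo_tool", "kwargs": {"deltas": [[1,0,0,0,0.03],[1,0,0,0,0]]}}

```text
time_s: 25.88
tcp_pos: [0.6329, 0.0676, 0.1202]
tool_rot: [0.878, 0.479, 0.006, 0.004]
force: [-0.8, 3.5, 1.5]
opening: 0.0495
```

```bash
python3 av.py
```

```text
25.98 yaw [57.26 57.22] Tz -0.029 [-0.02 -0.08  0.02] j6 -0.293 F [-0.2  3.7  1.2] 0.0495
```

Emit:
{"fn": "servo_tool", "kwargs": {"deltas": [[1,0,0,0,0.03],[1,0,0,0,0]]}}

```text
time_s: 26.22
tcp_pos: [0.6329, 0.0676, 0.1201]
tool_rot: [0.87, 0.493, 0.006, 0.004]
force: [-0.6, 3.8, 1.0]
opening: 0.0499
```

```bash
python3 av.py
```

```text
26.32 yaw [59.05 59.  ] Tz -0.068 [-0.05 -0.09 -0.07] j6 -0.312 F [-0.2  3.7  0.6] 0.0494
```

Emit:
{"fn": "servo_tool", "kwargs": {"deltas": [[1,0,0,0,0.03],[1,0,0,0,0]]}}

```text
time_s: 26.58
tcp_pos: [0.6329, 0.0676, 0.1201]
tool_rot: [0.862, 0.506, 0.006, 0.004]
force: [-0.4, 2.8, 0.6]
opening: 0.0493
```

```bash
python3 av.py
```

```text
26.68 yaw [60.84 60.79] Tz -0.036 [-0.09 -0.01 -0.01] j6 -0.278 F [0.1 3.1 0.9] 0.0499
```

Emit:
{"fn": "servo_tool", "kwargs": {"deltas": [[1,0,0,0,0.04],[1,0,0,0,0.04],[1,0,0,0,0.04],[1,0,0,0,0.04],[1,0,0,0,0.04]]}}

```text
time_s: 27.3
tcp_pos: [0.6328, 0.0677, 0.1201]
tool_rot: [0.806, 0.592, 0.007, 0.003]
force: [-0.4, 2.3, 1.0]
opening: 0.0498
```

Emit:
{"fn": "servo_tool", "kwargs": {"deltas": [[1,0,0,0,0.02],[1,0,0,0,0]]}}

```text
time_s: 27.55
tcp_pos: [0.6328, 0.0677, 0.1201]
tool_rot: [0.8, 0.6, 0.007, 0.003]
force: [-0.6, 4.1, 0.7]
opening: 0.0493
```

```bash
python3 av.py
```

```text
27.65 yaw [73.74 73.72] Tz 0.256 [0.23 0.29 0.25] j6 0.038 F [-0.8  3.8  0.6] 0.0498
```

Emit:
{"fn": "servo_tool", "kwargs": {"deltas": [[1,0,0,0,0.03],[1,0,0,0,0]]}}

```text
time_s: 27.9
tcp_pos: [0.6328, 0.0677, 0.1201]
tool_rot: [0.79, 0.612, 0.007, 0.003]
force: [-0.8, 3.4, 0.9]
opening: 0.0496
```

```bash
python3 av.py
```

```text
28.0 yaw [75.53 75.49] Tz 0.032 [0.02 0.06 0.02] j6 -0.221 F [-0.3  3.4  0.8] 0.0496
```

Emit:
{"fn": "servo_tool", "kwargs": {"deltas": [[1,0,0,0,0.03],[1,0,0,0,0]]}}

```text
time_s: 28.25
tcp_pos: [0.6328, 0.0676, 0.1201]
tool_rot: [0.781, 0.625, 0.007, 0.003]
force: [-0.2, 3.2, 1.2]
opening: 0.0496
```

```bash
python3 av.py
```

```text
28.35 yaw [77.31 77.27] Tz -0.001 [-0.07  0.07 -0.  ] j6 -0.287 F [-0.6  3.3  0.8] 0.0498
```

Emit:
{"fn": "servo_tool", "kwargs": {"deltas": [[1,0,0,0,0.03],[1,0,0,0,0]]}}

```text
time_s: 28.6
tcp_pos: [0.6328, 0.0676, 0.1201]
tool_rot: [0.771, 0.637, 0.007, 0.003]
force: [-1.3, 4.1, 0.5]
opening: 0.0496
```

```bash
python3 av.py
```

```text
28.7 yaw [79.09 79.05] Tz -0.028 [-0.02 -0.03 -0.04] j6 -0.309 F [-0.7  3.6  0.8] 0.0492
```

Emit:
{"fn": "servo_tool", "kwargs": {"deltas": [[1,0,0,0,0.03],[1,0,0,0,0]]}}

```text
time_s: 28.95
tcp_pos: [0.6328, 0.0676, 0.1201]
tool_rot: [0.761, 0.649, 0.007, 0.003]
force: [-1.3, 3.4, 1.6]
opening: 0.0494
```

```bash
python3 av.py
```

```text
29.05 yaw [80.89 80.84] Tz -0.220 [-0.18 -0.27 -0.2 ] j6 -0.449 F [-0.9  3.1  1.3] 0.0495
```

Emit:
{"fn": "servo_tool", "kwargs": {"deltas": [[1,0,0,0,0.04],[1,0,0,0,0.04],[1,0,0,0,0.04],[1,0,0,0,0.04],[1,0,0,0,0.04]]}}

```text
time_s: 29.68
tcp_pos: [0.6328, 0.0677, 0.1201]
tool_rot: [0.691, 0.723, 0.007, 0.002]
force: [-0.6, 2.8, 2.1]
opening: 0.0494
```

Emit:
{"fn": "servo_tool", "kwargs": {"deltas": [[1,0,0,0,0.02],[1,0,0,0,0]]}}

```text
time_s: 29.92
tcp_pos: [0.6328, 0.0677, 0.1201]
tool_rot: [0.683, 0.73, 0.007, 0.002]
force: [0.4, 3.8, 0.7]
opening: 0.0496
```

```bash
python3 av.py
```

```text
30.02 yaw [93.79 93.78] Tz 0.191 [0.2  0.17 0.2 ] j6 0.006 F [-0.1  3.7  1.1] 0.0493
```

Emit:
{"fn": "servo_tool", "kwargs": {"deltas": [[1,0,0,0,0.05],[1,0,0,0,0]]}}

```text
time_s: 30.28
tcp_pos: [0.6328, 0.0676, 0.1201]
tool_rot: [0.665, 0.747, 0.007, 0.002]
force: [-1.4, 3.6, 1.0]
opening: 0.0494
```

```bash
python3 av.py
```

```text
30.38 yaw [96.6  96.56] Tz -0.165 [-0.16 -0.11 -0.22] j6 -0.584 F [-1.3  3.1  1.3] 0.0495
```

Emit:
{"fn": "servo_tool", "kwargs": {"deltas": [[1,0,0,0,0.05],[1,0,0,0,0]]}}

```text
time_s: 30.62
tcp_pos: [0.6328, 0.0676, 0.1201]
tool_rot: [0.647, 0.762, 0.007, 0.002]
force: [-0.4, 3.5, 0.8]
opening: 0.0494
```

```bash
python3 av.py
```

```text
30.73 yaw [99.33 99.3 ] Tz -0.071 [-0.1  -0.05 -0.06] j6 -0.523 F [-0.9  3.7  1.1] 0.0493
```

Emit:
{"fn": "servo_tool", "kwargs": {"deltas": [[1,0,0,0,0.04],[1,0,0,0,0.04],[1,0,0,0,0.04],[1,0,0,0,0.04],[1,0,0,0,0.04]]}}

```text
time_s: 31.35
tcp_pos: [0.6328, 0.0676, 0.1201]
tool_rot: [0.569, 0.823, 0.007, 0.001]
force: [-0.8, 3.4, 1.2]
opening: 0.0492
```

```bash
python3 av.py
```

```text
31.45 yaw [110.7  110.68] Tz 0.244 [0.04 0.27 0.43] j6 0.591 F [-0.8  3.8  1. ] 0.0494
```

Emit:
{"fn": "servo_tool", "kwargs": {"deltas": [[1,0,0,0,0.04],[1,0,0,0,0.02],[1,0,0,0,0]]}}

```text
time_s: 31.82
tcp_pos: [0.6328, 0.0676, 0.1201]
tool_rot: [0.545, 0.838, 0.007, 0.001]
force: [-0.1, 3.6, 0.7]
opening: 0.0493
```

```bash
python3 av.py
```

```text
31.93 yaw [113.96 113.96] Tz 0.203 [0.24 0.22 0.15] j6 0.048 F [-0.6  3.8  0.8] 0.0496
```

Emit:
{"fn": "servo_tool", "kwargs": {"deltas": [[1,0,0,0,0.025],[1,0,0,0,0]]}}

```text
time_s: 32.17
tcp_pos: [0.6328, 0.0676, 0.1201]
tool_rot: [0.534, 0.845, 0.007, 0.001]
force: [-0.7, 2.5, 0.9]
opening: 0.0497
```

```bash
python3 av.py
```

```text
32.27 yaw [115.44 115.4 ] Tz 0.001 [-0.   -0.01  0.01] j6 -0.224 F [-0.8  3.4  1. ] 0.0496
```

Emit:
{"fn": "servo_tool", "kwargs": {"deltas": [[0,0,0,0,0],[0,0,0,0,0],[0,0,0,0,0],[0,0,0,0,0]]}}

```text
time_s: 32.78
tcp_pos: [0.6328, 0.0667, 0.12]
tool_rot: [0.535, 0.845, 0.007, 0.001]
force: [-0.0, 0.4, -1.0]
opening: 0.0855
```

```bash
python3 st.py
```

```text
32.775 [0.6328 0.0667 0.12  ] yaw 115.36 [-0.02  0.41 -0.97] [ 0.027  0.005 -0.048] 0.0855 j6tau 0.001 [-0.021  0.328  1.447  0.01   1.358 -2.037]
```

Emit:
{"fn": "servo_tool", "kwargs": {"deltas": [[0,0,0,0.03,0],[0,0,0,0.05,0],[0,0,0,0.05,0],[0,-0.03,0,0.03,0],[0,-0.06,0,0,0]]}}

```text
time_s: 33.4
tcp_pos: [0.5419, 0.0662, 0.2828]
tool_rot: [0.535, 0.845, 0.006, -0.0]
force: [-0.4, -0.3, 0.2]
opening: 0.0856
```

Emit:
{"fn": "servo_tool", "kwargs": {"deltas": [[0,-0.06,0,0,0],[0,-0.06,0,0,0],[0,-0.06,0,0,0],[0,0,0,0,0],[0,0,0,0,0]]}}

```text
time_s: 34.02
tcp_pos: [0.3541, 0.0662, 0.2843]
tool_rot: [0.535, 0.845, 0.007, 0.003]
force: [0.8, -0.0, -0.8]
opening: 0.0856
```

```bash
python3 st.py
python3 - <<'E'
from h import *
snap('scene','y');t=snap('top','z');a=cv2.imread('pics/top0.png')[:,:,::-1]
z=t[190:300,250:345,::-1];cv2.imwrite('pics/zz.png',np.hstack([cv2.resize(z,(400,463),interpolation=3),cv2.resize(t[:,100:520,::-1],(400,463))]))
d=cv2.absdiff(t,a).max(2)>40; print(np.argwhere(d[150:280,150:520]).shape)
n,l,st,c=cv2.connectedComponentsWithStats(d.astype('uint8'));print([(s.tolist()) for s in st[1:] if s[4]>5])
print(ray('top',250+187/4.211,190+330/4.211,.034),find('top','drawer_knob'))
E
```

```text
34.025 [0.3541 0.0662 0.2843] yaw 115.31 [ 0.8  -0.02 -0.76] [0.067 0.021 0.049] 0.0856 j6tau -0.006 [-0.039 -0.335  1.775  0.01   1.689 -2.05 ]
(559, 2)
[[274, 259, 39, 26, 587], [235, 324, 88, 156, 2450], [324, 326, 14, 6, 70], [338, 333, 8, 65, 357], [224, 341, 7, 48, 153], [322, 356, 1, 12, 12], [322, 369, 1, 10, 10], [321, 391, 1, 11, 11], [0, 400, 117, 80, 5456], [321, 404, 1, 18, 18], [322, 430, 15, 2, 16], [320, 432, 1, 17, 17], [321, 448, 53, 32, 516], [0, 460, 8, 18, 75], [308, 461, 23, 19, 142], [321, 461, 4, 6, 9], [194, 464, 32, 16, 431], [8, 470, 9, 7, 12]]
[0.54923818 0.0784712  0.034     ] [(0.62, array([0.562 , 0.0814, 0.0442]))]
```

View pics/zz.png

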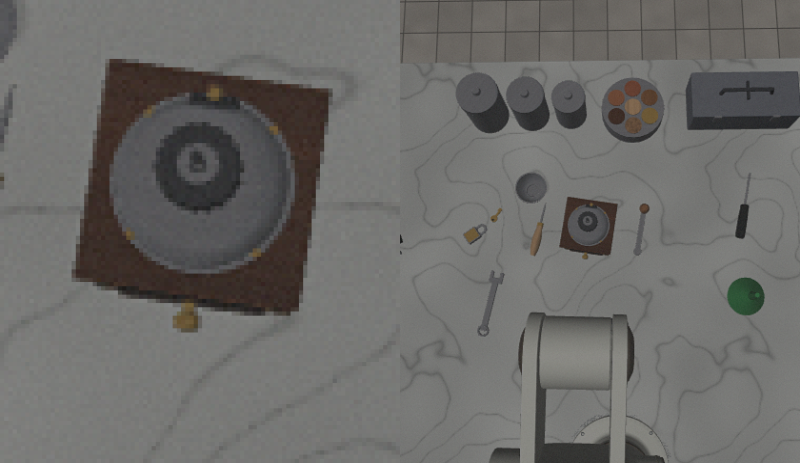

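Run:
```python
from h import *
im=cv2.imread('pics/z.png');C=np.array([.632,.0665]);y=-.157
u=np.array([-np.cos(y),-np.sin(y)]);w=np.array([-u[1],u[0]])
for r in(.0815,.0845,.0875,.0905):
    pts=[proj('top',[*(C+u*r+w*.008*np.cos(a)),.04+.008*np.sin(a)]) for a in np.linspace(0,6.28,30)]
    print(r,'bottom-most',max(p[1] for p in pts).round(2),'mean',np.mean(pts,0).round(2))
for r in (.0685,): print('moulding edge',proj('top',[*(C+u*r),.089]))
z=cv2.cvtColor(im,cv2.COLOR_BGR2HSV)
for v in range(256,275): print(v,[tuple(im[v,x][::-1]) for x in (292,294,296)])
```

```text
0.0815 bottom-most 267.81 mean [294.09 267.27]
0.0845 bottom-most 268.93 mean [293.92 268.4 ]
0.0875 bottom-most 270.06 mean [293.75 269.53]
0.0905 bottom-most 271.19 mean [293.57 270.66]
moulding edge [293.77198219 259.99080968]
256 [(np.uint8(52), np.uint8(39), np.uint8(32)), (np.uint8(61), np.uint8(45), np.uint8(42)), (np.uint8(55), np.uint8(40), np.uint8(39))]
257 [(np.uint8(59), np.uint8(47), np.uint8(42)), (np.uint8(57), np.uint8(48), np.uint8(44)), (np.uint8(54), np.uint8(45), np.uint8(42))]
258 [(np.uint8(53), np.uint8(40), np.uint8(33)), (np.uint8(60), np.uint8(49), np.uint8(40)), (np.uint8(57), np.uint8(44), np.uint8(37))]
259 [(np.uint8(60), np.uint8(43), np.uint8(40)), (np.uint8(62), np.uint8(50), np.uint8(41)), (np.uint8(56), np.uint8(42), np.uint8(34))]
260 [(np.uint8(37), np.uint8(36), np.uint8(37)), (np.uint8(42), np.uint8(33), np.uint8(32)), (np.uint8(45), np.uint8(32), np.uint8(33))]
261 [(np.uint8(49), np.uint8(49), np.uint8(47)), (np.uint8(70), np.uint8(57), np.uint8(38)), (np.uint8(48), np.uint8(42), np.uint8(38))]
262 [(np.uint8(106), np.uint8(105), np.uint8(105
[... 1106 characters left out ...]
(122), np.uint8(119)), (np.uint8(119), np.uint8(120), np.uint8(118)), (np.uint8(121), np.uint8(122), np.uint8(121))]
271 [(np.uint8(119), np.uint8(120), np.uint8(117)), (np.uint8(123), np.uint8(122), np.uint8(122)), (np.uint8(125), np.uint8(124), np.uint8(122))]
272 [(np.uint8(123), np.uint8(123), np.uint8(119)), (np.uint8(122), np.uint8(122), np.uint8(121)), (np.uint8(121), np.uint8(122), np.uint8(121))]
273 [(np.uint8(120), np.uint8(120), np.uint8(119)), (np.uint8(124), np.uint8(125), np.uint8(121)), (np.uint8(121), np.uint8(121), np.uint8(119))]
274 [(np.uint8(124), np.uint8(126), np.uint8(122)), (np.uint8(123), np.uint8(125), np.uint8(122)), (np.uint8(121), np.uint8(122), np.uint8(122))]
```

Knob edge at row ~268.5 matches the fully-home prediction (268.9). Handing in.

```bash
python3 -c "
from bench import robot; print(robot.hand_in())"
```

```text
the job is handed in; nothing more can be done
None
```

I set the mill five clicks open from the point where the burrs meet, pushed the drawer home, and handed the job in at about 34 s of the 72 s allowed. The hand-in gave no verdict.

- **Drawer:** I pushed it in until it hit a hard stop at about 38 N. In the last top picture the knob's end shows at row 268.5; fully home should put it at row 268.9.
- **Burrs:** I turned the ring clockwise, feeling each click. About 4° past a click the torque jumped from the usual 0.25 N m at most to 0.46, then to 0.75 N m with one more small step. I took that as the burrs meeting. I estimate roughly 6 N and then 11 N at the burr, but neither was measured there.
- **Backing off:** I turned it anticlockwise and felt the clicks at about 37°, 57°, 77° and 96° of tool angle. I let go at 115.4°, where the torque was zero. That is 100° from the zero click at about 15.4°.
- **Other things:** comparing the first and last top pictures showed only the drawer and the robot had changed. The gripper is open and well clear of everything.

**Less certain:**
- The torque readings were noisy.
- The first clicks on the way back came 1 to 2.5° later than on the way in, possibly from slight give or slip in the pads. That is well under half a click, and the last clicks lined up again.
- I did not recount the five clicks after letting go.

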